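Measure the long drill core in the sloping cradle

TASK

Take the long stone core (the longest piece) out of the blue crate and lay it lengthwise on the two rails of the sloping measuring cradle, lowering it so that it lies on the rails before you let go. Then slide the measuring head down the slope until the core sits snugly between the stop plate at the low end and the head, ready to read its length. Leave the other pieces in the crate and do not disturb the things on the bench.

Things in the scene. Friction and masses are not known exactly. Their poses are not given: they have to be found in the camera images.
- core: the target: long grey stone drill core, a plain solid cylinder 45 mm in diameter and 130 mm long, about 0.5 kg, lying on the crate floor. Origin at its centre, x along its axis.
- crate: open blue plastic crate, fixed to the bench, outside 290 x 276 mm and 58 mm high, walls and floor 5 mm thick. Origin under its centre on the bench, z up. It also holds the other pieces.
- rest: sloping bed of the fixed cradle: x up the slope (30 deg), y across, z square off it. Origin on the bed's middle line at the inner face of the low-end stop plate (60 wide, 52 high, 10 mm thick). Bed 90 mm wide, x -10 to 240 mm. Two 10 mm round rails along x at y +-12 mm, centres 8 mm up; a core lying on them has its axis at y 0, z 32.7 mm. Below: a frame 250 x 120 mm.
- head (a joint): the sliding measuring head on the cradle: 0 at the top of its travel, grows (m) as it slides down the slope, up to 0.11. The gap between the stop plate and the head's face is 190 mm less the joint value. Stiff enough (about 3 N) to stay where it is left.
- head_tab (a point): middle of the top of the head's black grip tab, which stands square off the bed: 22 mm across (y of rest), 14 mm along the slope, its top 107 mm above the bed; the tab is free above 58 mm from the bed. Axes as rest.
- head_face (a point): point on the head's flat face towards the stop plate, 32.7 mm above the bed; the face is 56 mm wide and reaches from 14 to 58 mm above the bed. The black tab rises from it, its near side in the plane of the face. Axes as rest.
- short_core: grey stone core, same diameter, 85 mm long, lying in the crate; leave in the crate. Origin at centre, x along it.
- tube: steel sampling tube, 45 mm outside diameter, 100 mm long, open at both ends, lying in the crate; leave in the crate. Origin at its centre, x along it.
- stub_core: grey stone stub, same diameter, 60 mm long, lying in the crate; leave in the crate. Origin at centre, x along it.
- steel_ring: steel ring 68 mm in diameter, 22 mm high, flat on the crate floor; leave in the crate. Origin at centre of its underside.
- puck: grey stone disc cut from a core, 45 mm in diameter, 30 mm high, standing on its flat side in the crate; leave in the crate. Origin at centre of its underside.
- wax_core: pale wax-coated soil core standing on the bench, 72 mm in diameter, 120 mm high; leave alone. Origin at centre of its underside.
- beaker: white beaker on the bench, 90 mm across, 110 mm high; leave alone. Origin under its centre.
- hammer: hammer lying on the bench at the robot's right; leave alone. Origin on its underside.

How it is judged:
By the outcome, as a careful person would: the job done as asked, in the order asked, and still so for the second after the job is handed in, with the robot touching nothing.
It also fails if it takes over 54 s, if anything falls off the work surface, if the arm or the gripper's body presses on something with over 40 N, if the wrist force passes 120 N, or if a joint passes its speed limit or range.

ROBOT

A 6-joint arm with a two-finger parallel gripper is mounted at the origin on the work surface. World frame = base frame: x ahead of the robot, y to its left, z up, the work surface at z = 0. Lengths are in m, angles in rad, forces in N, time in s.
With the tool pointing down it reaches from about 0.325 to 0.775 m from the base axis. Payload 9.3 kg.
Tool frame: the origin (TCP) lies between the finger pads; the fingertips stand 8 mm ahead of it and the grasp point (between the pads) lies 11 mm behind it; z points along the fingers, y is the line along which they close (so a half turn about z gives the same grasp; the last joint's range is limited). The gripper opens to 85 mm and grips with 20 to 120 N. Pads are 22 mm wide; open, the fingers measure 114 mm over their backs; the gripper's body (76 mm by 85 mm) begins 54 mm behind the grasp point. The pads swing forward as they close: fully open they stand 13 mm farther back than shut.
Start: joints at [1.132, 0.259, 0.021, 1.334, 0, 1.418], TCP at [0.155, 0.528, 0.239] pointing down, gripper open.
Joint ranges: [-3.04, 3.04], [-0.91, 1.82], [-1.04, 1.36], [-1.92, 1.95], [-1.52, 1.45], [-3.14, 3.14]. Speed limits (rad/s): [2.22, 2.22, 2.79, 3.14, 3.14, 3.14].

INTERFACE

Orientations are given as a rotation vector (axis times angle).
In Python, from rig import arm gives the robot as it stands.
- The arm moves only by the tool play_rows, never from a script. Its argument "steps" is one flat list of numbers, 7 for each row, row after row: the shift along the tool's x, y, z scaled (see below), then the turn, a rotation vector about the tool's x, y, z scaled (see below), then the closure, from -1 (fully open) to 1 (shut). In form: [dx, dy, dz, wx, wy, wz, hand, dx, dy, dz, wx, wy, wz, hand, ...]. A call has exactly 10 rows; each row shifts and turns the commanded pose from where the row before left it, along the tool's axes as they then stand; what a row does not reach is not made up. The controller multiplies each number of a shift by 750 mm and each number of a turn by 0.08 rad. A row lasts 1/10 s, in which the tool goes at most 50 mm and 8.59 degrees, less where a joint would pass 70% of its speed; a pose out of reach is approached as far as the arm can. A call with a number of a shift or a turn outside -1 to 1 is refused whole. A call with a gripper value outside its range is refused whole. The fingers move at their own pace and stop on an object; "newtons" is the grip in N (left out, the last holds). Time passes only in rows, so rows that do not move let the fingers close, or fill a call up. It gives the time, the measured TCP pose, the force, the opening and the grip force at its end, in the units of the state.
- arm.get_state(): the state, without advancing time (a new reading comes with each control period).
- arm.capture(name): name is "scene" or "top" or "wrist"; returns a dict with "frame" (384x512x3 uint8, blue, green, red), "range_z" (384x512 float32, m along the optical axis (not along the pixel's ray), 0 where there is no reading), "vfov" (degrees; the focal length in pixels is half the picture's height over the tangent of half this angle, whatever the lens; pixels are square), "cx", "cy" (the principal point, pixels), "xyz" and "attitude" of the camera in the world; the wrist camera has in their place "T_tool_cam" (4x4, takes a point from camera to tool coordinates, whose origin is the TCP and whose axes are the flange's). Camera axes: x right, y up, looking along -z (the intrinsics and any distortion apply to the point x, -y, -z); pixel columns grow to the right and rows downward; lengths in m; the calibration is good to about 2 mm. The wrist camera is an equidistant fisheye: a pixel r from the principal point sees the ray r / f radians off the axis. A picture is of the moment at which its call begins: read the wrist's pose just before it.
- arm.job_done(): hands the job in; it is judged then, once.
The state is a dict: "time": time; "joints": joint angles; "dq": joint speeds; "effort": joint torques, N m; "tool_pos": TCP position; "ee_rot": TCP orientation; "wrist_force": force on the tool from outside, world axes, zero at the start; "torque": the same for the moment, N m; "finger_gap": finger opening in m; "finger_force": force on a finger pad.
Only numpy, scipy, OpenCV 4.12 (cv2) and the standard library are available. Lean on these libraries where they do the work, as an engineer would, in place of code of your own. Each camera call takes 0.05 s, during which the arm holds its last target. There are 200 camera calls.

## Working session

There is one attempt and no reset: what is moved stays moved. The work goes in short steps, Python scripts to look and compute and a tool call to move; the robot and the scene stay as the last step left them, time stands still between calls to the robot, and variables do not carry over. Pictures are saved under pics/ and viewed, at most 10 in all, crops included, and the job is handed in when it is done.

Besides the shell and the picture viewer there is one more tool, called after "Call:" by a JSON object that holds its "fn" and its "kwargs", one argument or row to a line. play_rows: Moves the arm, as the interface text tells. Shifts and turns lie within -1 to 1; 1 stands for 750 mm of shift or 0.08 rad of turn. Its arguments: {"type":"object","properties":{"steps":{"type":"array"},"newtons":{"type":"number"}},"required":["steps"]}

```bash
ls; mkdir -p pics
cat > h.py <<'E'
import numpy as np, cv2
from rig import arm
from scipy.spatial.transform import Rotation as R
def rot(a):
    a=np.array(a,float)
    return a if a.shape==(3,3) else R.from_rotvec(a).as_matrix()
def cam(name):
    s=arm.get_state(); c=arm.capture(name)
    if name=='wrist':
        T=np.array(c['T_tool_cam']); Rt=rot(s['ee_rot'])
        c['R']=Rt@T[:3,:3]; c['p']=Rt@T[:3,3]+np.array(s['tool_pos'])
    else:
        c['R']=rot(c['attitude']); c['p']=np.array(c['xyz'])
    c['f']=192/np.tan(np.radians(c['vfov'])/2); c['name']=name
    return c
def rays(c,uv):
    uv=np.atleast_2d(np.array(uv,float)); x=(uv[:,0]-c['cx'])/c['f']; y=(uv[:,1]-c['cy'])/c['f']
    if c['name']=='wrist':
        r=np.hypot(x,y)+1e-12; d=np.c_[np.sin(r)*x/r,-np.sin(r)*y/r,-np.cos(r)]
    else: d=np.c_[x,-y,-np.ones_like(x)]
    return d@c['R'].T
def cloud(c):
    v,u=np.mgrid[:384,:512]; uv=np.c_[u.ravel(),v.ravel()]
    d=rays(c,uv); z=c['range_z'].ravel()
    fz=-(d@c['R'])[:,2]
    P=c['p']+d*(z/fz)[:,None]; P[z<=0]=np.nan
    return P.reshape(384,512,3)
E
cat > a.py <<'E'
from h import *
s=arm.get_state(); print(s)
for n in ('scene','top','wrist'):
    c=cam(n); cv2.imwrite(f'pics/{n}0.png',c['frame'])
    print(n,c['vfov'],c['cx'],c['cy'],c['p'],{k:v for k,v in c.items() if k not in('frame','range_z','R','p')}, (c['range_z']>0).mean())
    np.savez(f'{n}0.npz',**{k:c[k] for k in c})
ims=[cv2.imread(f'pics/{n}0.png') for n in('scene','top')]
E
python3 a.py
```

```text
pics
{'time': 0.0, 'joints': array([ 1.13238095e+00,  2.59186239e-01,  2.07590481e-02,  1.33370037e+00,
       -7.15147863e-06,  1.41820446e+00]), 'dq': array([-6.44686466e-04, -8.68843121e-04,  1.00532741e-03, -9.97731283e-05,
       -1.86337369e-04, -2.80293061e-04]), 'effort': array([ 2.18134141e-03, -5.55637801e+01,  3.44539726e+01,  1.35139460e-02,
       -2.44382736e-04, -3.80245552e-06]), 'tool_pos': array([0.15495652, 0.52743643, 0.23866833]), 'ee_rot': array([-4.47389464e-01, -3.10918804e+00,  2.00348957e-03]), 'wrist_force': array([ 0.40751625,  0.56243384, -0.12111224]), 'torque': array([-0.01158532,  0.0186526 ,  0.02965185]), 'finger_force': 0.0, 'finger_gap': 0.0851151360326176}
scene 42.14754812373545 255.38358914872506 194.92174179179344 [ 1.937667   -0.23190282  1.05209394] {'vfov': 42.14754812373545, 'cx': 255.38358914872506, 'cy': 194.92174179179344, 'xyz': array([ 1.937667  , -0.23190282,  1.05209394]), 'attitude': array([0.79763644, 0.68482952, 1.28370377]), 'f': np.float64(498.2585647191242), 'name': 'scene'} 0.9958241780598959
top 45.33269109900566 248.88314236
[... 255 characters left out ...]
-0.15360919, -1.56362308]), 'f': np.float64(459.74912178720876), 'name': 'top'} 0.9960428873697916
wrist 65.70646984690485 258.9245541169945 190.98592221123442 [0.08547825 0.54847656 0.37268861] {'vfov': 65.70646984690485, 'cx': 258.9245541169945, 'cy': 190.98592221123442, 'T_tool_cam': array([[ 9.16041896e-04,  9.58096707e-01,  2.86443468e-01,
         7.26281941e-02],
       [ 9.99999568e-01, -9.22103521e-04, -1.13729785e-04,
         4.29791955e-04],
       [ 1.55166398e-04,  2.86443448e-01, -9.58097138e-01,
        -1.33957287e-01],
       [ 0.00000000e+00,  0.00000000e+00,  0.00000000e+00,
         1.00000000e+00]]), 'f': np.float64(297.3186396354542), 'name': 'wrist'} 0.992828369140625
```

View pics/top0.png

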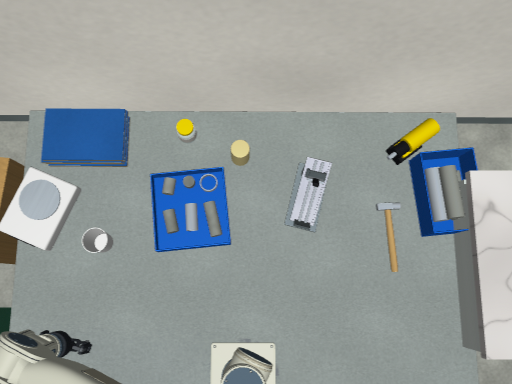

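View pics/scene0.png

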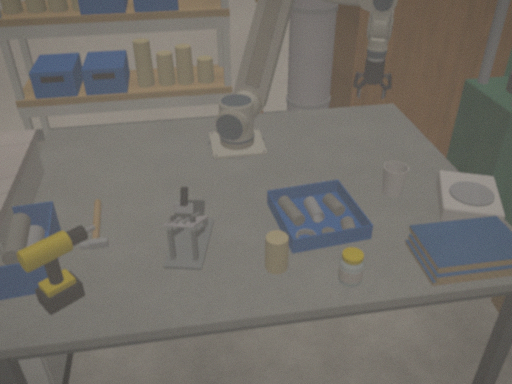

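View pics/wrist0.png

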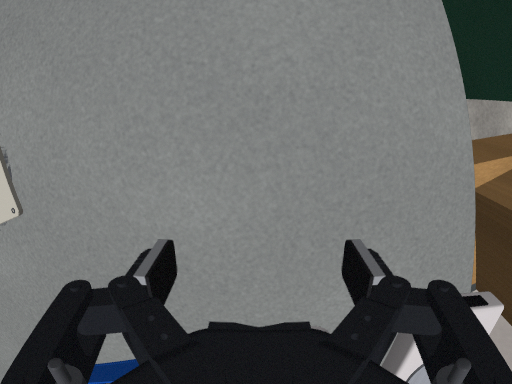

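The top view shows the crate at about (191,209), with its longest core at (213,219). The cradle is at (311,194), its black tab at about (315,178). In the scene view the long core is at (290,208) and the cradle at (187,225). The wrist view shows only bare bench. Next I measure from depth in both fixed views.

```bash
cat > b.py <<'E'
from h import *
def load(n):
    z=np.load(n+'0.npz'); c={k:z[k] for k in z.files}; c['name']=n; return c
t=load('top'); s=load('scene'); P=cloud(t); S=cloud(s)
print('bench z top',np.nanmedian(P[270:320,300:380,2]),'scene',np.nanmedian(S[150:180,150:180,2]))
# crate pieces in top: non-blue within crate
hsv=cv2.cvtColor(t['frame'],cv2.COLOR_BGR2HSV)
m=((hsv[...,1]<90)).astype(np.uint8); mm=np.zeros_like(m); mm[174:246,156:226]=1
n,l,st,ce=cv2.connectedComponentsWithStats(m*mm)
for i in range(1,n):
    if st[i,4]<40: continue
    q=P[l==i]; 
    cnt=cv2.findContours((l==i).astype(np.uint8),0,2)[0][0]; r=cv2.minAreaRect(cnt)
    print(i,ce[i].round(1),st[i,4],'rect',np.round(r[1],1),round(r[2],1),'z95',np.nanpercentile(q[:,2],[50,95]).round(4))
    top=np.nanpercentile(q[:,2],95)
    bp=cv2.boxPoints(r); d=rays(t,bp); X=t['p']+d*((0.0275-t['p'][2])/d[:,2])[:,None]; print(X[:,:2].round(3).tolist())
for nm,C in(('top',P),('scene',S)):
    m=(C[...,0]>.35)&(C[...,0]<.65)&(C[...,1]>-.36)&(C[...,1]<-.1)&(C[...,2]>.012)
    q=C[m]; print(nm,len(q),q.min(0).round(3),q.max(0).round(3))
    A=np.c_[q[:,:2],np.ones(len(q))]
    co=np.linalg.lstsq(A,q[:,2],rcond=None)[0]
    for _ in range(20):
        r=q[:,2]-A@co; k=abs(r)<.008; co=np.linalg.lstsq(A[k],q[k,2],rcond=None)[0]
    print(co.round(3),k.sum(),'slope',np.degrees(np.arctan(np.hypot(*co[:2]))),'dir',np.degrees(np.arctan2(co[1],co[0])))
    for x in np.arange(.38,.6,.02):
        w=q[abs(q[:,0]-x)<.01]; 
        if len(w): print(x.round(2),len(w),w.mean(0).round(3),w[:,2].max().round(3))
a=cv2.resize(t['frame'][145:245,270:350],None,fx=5,fy=5,interpolation=2)
b=cv2.resize(s['frame'][175:275,150:230],None,fx=5,fy=5,interpolation=2)
cv2.imwrite('pics/z1.png',np.hstack([a,b])[:, :800])
E
python3 b.py
```

```text
bench z top -0.00041184500782742717 scene 0.6438028393055453
1 [207.9 182.1] 81 rect [17. 17.] 90.0 z95 [0.0232 0.032 ]
[[0.736, 0.166], [0.736, 0.101], [0.67, 0.1], [0.67, 0.165]]
3 [168.5 185.7] 190 rect [11.2 16.9] 9.5 z95 [0.0455 0.0548]
[[0.661, 0.309], [0.726, 0.301], [0.719, 0.259], [0.654, 0.268]]
4 [188.5 181.4] 115 rect [11. 11.] 90.0 z95 [0.0338 0.041 ]
[[0.728, 0.231], [0.728, 0.189], [0.685, 0.188], [0.685, 0.229]]
5 [212.2 218.4] 391 rect [35.2 11.1] 77.0 z95 [0.046 0.054]
[[0.626, 0.153], [0.635, 0.113], [0.506, 0.081], [0.496, 0.121]]
6 [191.  216.6] 312 rect [27.3 11.2] 87.0 z95 [0.0454 0.053 ]
[[0.623, 0.221], [0.625, 0.179], [0.522, 0.172], [0.52, 0.213]]
7 [170.3 220.6] 262 rect [23.3 11.2] 77.9 z95 [0.0461 0.0532]
[[0.595, 0.304], [0.604, 0.263], [0.518, 0.243], [0.509, 0.283]]
top 987 [ 0.375 -0.3    0.012] [ 0.65  -0.112  0.222]
[ 0.559 -0.141 -0.3  ] 552 slope 29.975550901665578 dir -14.13475087654225
0.38 1 [ 0.375 -0.132  0.015] 0.015
0.48 2 [ 0.482 -0.179  0.013] 0.013
0.5 1 [ 0.502 -0.247  0.012] 0.012
0.52 38 [ 0.525 -0.228  0.067] 0.091
0.54 114 [ 0.54  -0.217  0.057] 0.092
0.56 156 [ 0.56  -0.217  0.043] 0.07
0.58 168 [ 0.58  -0.22   0.054] 0.08Traceback (most recent call last):
  File "b.py", line 19, in <module>
    q=C[m]; print(nm,len(q),q.min(0).round(3),q.max(0).round(3))
                            ~~~~~^^^
    return umr_minimum(a, axis, None, out, keepdims, initial, where)
ValueError: zero-size array to reduction operation minimum which has no identity
```

```bash
cat > b2.py <<'E'
from h import *
z=np.load('scene0.npz'); c={k:z[k] for k in z.files}; c['name']='scene'
print(c['R']@[0,0,-1],c['R']@[1,0,0],c['range_z'][165,165],c['range_z'][[50,165,225,300],[100,165,187,300]],c.keys())
d=rays(c,[[165,165],[187,225],[320,220],[237,145]]); print((c['p']+d*(-c['p'][2]/d[:,2])[:,None]).round(3), (-c['p'][2]/d[:,2]))
print(cloud(c)[165,165])
E
python3 b2.py; sed -i "s/for nm,C in.*/for nm,C in(('top',P),):/" b.py; python3 b.py|tail -20
```

```text
[-0.81589244  0.13131547 -0.56309482] [ 0.16316868  0.98657776 -0.00634914] 0.8002848 [0.6852812 0.8002848 0.8712316 1.025477 ] dict_keys(['frame', 'range_z', 'vfov', 'cx', 'cy', 'xyz', 'attitude', 'R', 'p', 'f', 'name'])
[[ 0.133 -0.318  0.   ]
 [ 0.554 -0.249  0.   ]
 [ 0.605  0.21   0.   ]
 [ 0.015 -0.003  0.   ]] [2.05359744 1.71880278 1.73753126 2.19156677]
[ 1.23437475 -0.26537075  0.64209402]
[[0.736, 0.166], [0.736, 0.101], [0.67, 0.1], [0.67, 0.165]]
3 [168.5 185.7] 190 rect [11.2 16.9] 9.5 z95 [0.0455 0.0548]
[[0.661, 0.309], [0.726, 0.301], [0.719, 0.259], [0.654, 0.268]]
4 [188.5 181.4] 115 rect [11. 11.] 90.0 z95 [0.0338 0.041 ]
[[0.728, 0.231], [0.728, 0.189], [0.685, 0.188], [0.685, 0.229]]
5 [212.2 218.4] 391 rect [35.2 11.1] 77.0 z95 [0.046 0.054]
[[0.626, 0.153], [0.635, 0.113], [0.506, 0.081], [0.496, 0.121]]
6 [191.  216.6] 312 rect [27.3 11.2] 87.0 z95 [0.0454 0.053 ]
[[0.623, 0.221], [0.625, 0.179], [0.522, 0.172], [0.52, 0.213]]
7 [170.3 220.6] 262 rect [23.3 11.2] 77.9 z95 [0.0461 0.0532]
[[0.595, 0.304], [0.604, 0.263], [0.518, 0.243], [0.509, 0.283]]
top 987 [ 0.375 -0.3    0.012] [ 0.65  -0.112  0.222]
[ 0.559 -0.141 -0.3  ] 552 slope 29.975550901665578 dir -14.13475087654225
0.38 1 [ 0.375 -0.132  0.015] 0.015
0.48 2 [ 0.482 -0.179  0.013] 0.013
0.5 1 [ 0.502 -0.247  0.012] 0.012
0.52 38 [ 0.525 -0.228  0.067] 0.091
0.54 114 [ 0.54  -0.217  0.057] 0.092
0.56 156 [ 0.56  -0.217  0.043] 0.07
0.58 168 [ 0.58  -0.22   0.054] 0.08
```

View pics/z1.png

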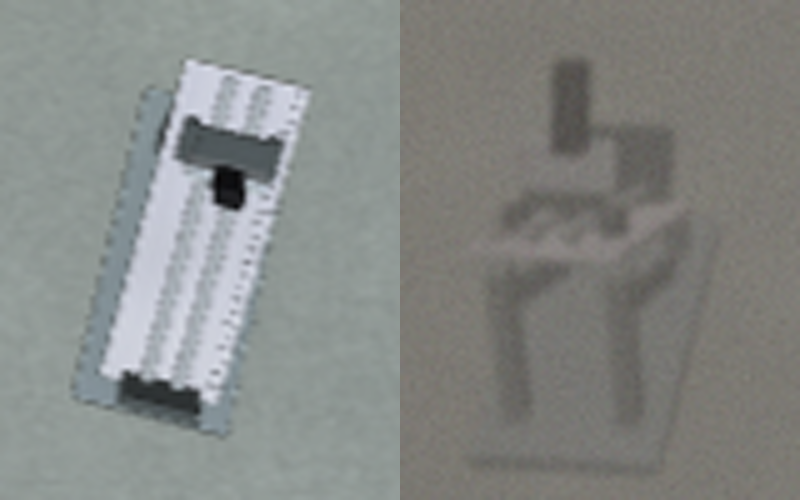

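The crop shows the cradle's low stop plate nearest the robot at z1 (160,395), and the head and tab high up at z1 (228,187). The slope is 30° rising along yaw −14°. Scene depth is unreliable: the bench reads 0.64 m. So I use top depth, the wrist camera and rays. Next I move to a view spot.

```bash
cat > mv.py <<'E'
from h import *
def down(yaw,tilt=0,az=0):
    "tool x at heading yaw, tool z down"
    x=np.array([np.cos(yaw),np.sin(yaw),0]); z=np.array([0,0,-1.]); return np.c_[x,np.cross(z,x),z]
def rows(p,Rg,n,start=None):
    s=arm.get_state(); p0=np.array(s['tool_pos']); R0=rot(s['ee_rot'])
    if start is not None: p0,R0=start
    w=R.from_matrix(R0.T@Rg).as_rotvec()/n; Rw=R.from_rotvec(w).as_matrix()
    M=sum(np.linalg.matrix_power(Rw,k) for k in range(n)); d=np.linalg.solve(M,R0.T@(np.array(p)-p0))
    print(n,'rows:',(d/.75).round(4).tolist(),(w/.08).round(3).tolist(),'mm/row',(np.linalg.norm(d)*1000).round(1),'t',s['time'])
    return np.array(p),Rg
E
python3 - <<'E'
from mv import *
rows([.49,.03,.34],down(np.radians(180)),20)
E
```

```text
20 rows: [-0.0271, -0.0296, -0.0067] [-0.001, -0.0, -0.179] mm/row 30.5 t 0.15
```

Call:
{"fn": "play_rows", "kwargs": {
  "steps": [-0.027,-0.0296,-0.0067,0,0,-0.18,-1,-0.027,-0.0296,-0.0067,0,0,-0.18,-1,-0.027,-0.0296,-0.0067,0,0,-0.18,-1,-0.027,-0.0296,-0.0067,0,0,-0.18,-1,-0.027,-0.0296,-0.0067,0,0,-0.18,-1,-0.027,-0.0296,-0.0067,0,0,-0.18,-1,-0.027,-0.0296,-0.0067,0,0,-0.18,-1,-0.027,-0.0296,-0.0067,0,0,-0.18,-1,-0.027,-0.0296,-0.0067,0,0,-0.18,-1,-0.027,-0.0296,-0.0067,0,0,-0.18,-1]
}}

```text
time: 1.15
tool_pos: [0.3041, 0.2658, 0.2897]
ee_rot: [-0.221, -3.134, -0.0]
wrist_force: [0.1, 0.6, -0.2]
finger_gap: 0.0854
finger_force: 0.0
```

Call:
{"fn": "play_rows", "kwargs": {
  "steps": [-0.027,-0.0296,-0.0067,0,0,-0.18,-1,-0.027,-0.0296,-0.0067,0,0,-0.18,-1,-0.027,-0.0296,-0.0067,0,0,-0.18,-1,-0.027,-0.0296,-0.0067,0,0,-0.18,-1,-0.027,-0.0296,-0.0067,0,0,-0.18,-1,-0.027,-0.0296,-0.0067,0,0,-0.18,-1,-0.027,-0.0296,-0.0067,0,0,-0.18,-1,-0.027,-0.0296,-0.0067,0,0,-0.18,-1,-0.027,-0.0296,-0.0067,0,0,-0.18,-1,0,0,0,0,0,0,-0.4]
}}

```text
time: 2.15
tool_pos: [0.4705, 0.0504, 0.3342]
ee_rot: [-0.023, -3.141, 0.001]
wrist_force: [-0.4, 0.0, -0.2]
finger_gap: 0.0732
finger_force: 0.0
```

```bash
cat > look.py <<'E'
import sys
from mv import *
s=arm.get_state(); print(s['time'],s['tool_pos'].round(4),rot(s['ee_rot']).round(3).tolist(),s['joints'].round(3),s['finger_gap'])
c=cam('wrist'); n=sys.argv[1]; np.savez(n+'.npz',**c); cv2.imwrite(f'pics/{n}.png',c['frame'])
P=cloud(c); print('bench',np.nanmedian(P[...,2]))
E
python3 look.py w1
```

```text
2.15 [0.4705 0.0504 0.3342] [[-1.0, 0.015, -0.0], [0.015, 1.0, -0.0], [0.0, -0.001, -1.0]] [-7.100e-02  1.140e-01  7.700e-02  1.534e+00 -1.000e-03 -5.600e-02] 0.07324397661383159
bench 0.00010103814680656464
```

View pics/w1.png

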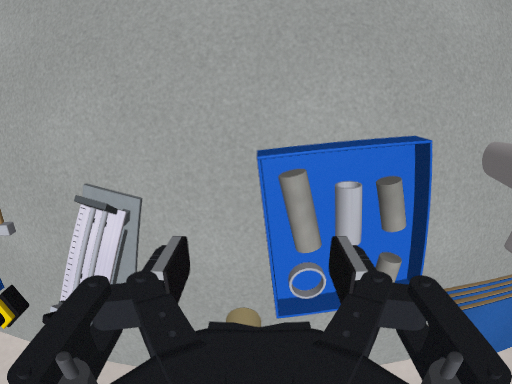

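The wrist view shows the long core at (300,211), with the tube, the short core, the stub and the ring beside it in the crate. The cradle is at left (105,235), its stop plate at (96,203).

```bash
cat > core.py <<'E'
import sys
from h import *
def core(n):
    z=np.load(n+'.npz'); c={k:z[k] for k in z.files}; c['name']='top' if n.startswith('top') else 'wrist'; P=cloud(c)
    hsv=cv2.cvtColor(c['frame'],cv2.COLOR_BGR2HSV)
    m=(hsv[...,1]<90)&(abs(P[...,0]-.566)<.09)&(abs(P[...,1]-.117)<.06)&(P[...,2]>.012)&(P[...,2]<.07)
    _,l,st,_=cv2.connectedComponentsWithStats(m.astype(np.uint8)); i=1+st[1:,4].argmax(); k=l==i
    q=P[k]; t=np.nanpercentile(q[:,2],97); u=q[q[:,2]>.035]
    r=cv2.minAreaRect((u[:,:2]*1000).astype(np.float32)); b=cv2.boxPoints(r)
    # outline cast onto axis plane
    cnt=max(cv2.findContours(k.astype(np.uint8),0,1)[0],key=len)[:,0]; d=rays(c,cnt); X=c['p']+d*((.0275-c['p'][2])/d[:,2])[:,None]
    r2=cv2.minAreaRect((X[:,:2]*1000).astype(np.float32))
    ax=np.linalg.svd(u[:,:2]-u[:,:2].mean(0),full_matrices=False)[2][0]; ax*=np.sign(ax[0])
    print(n,st[i],'top z',t.round(4),'rect',r,'outline',r2,'yaw',np.degrees(np.arctan2(ax[1],ax[0])))
for n in sys.argv[1:]: core(n)
E
python3 core.py top0 w1
cat > crad.py <<'E'
import sys
from h import *
def crad(n,phi=np.radians(-14.1)):
    z=np.load(n+'.npz'); c={k:z[k] for k in z.files}; c['name']='top' if n.startswith('top') else 'wrist'; P=cloud(c)
    q=P[(P[...,0]>.45)&(P[...,0]<.85)&(P[...,1]>-.36)&(P[...,1]<-.1)&(P[...,2]>.015)&(P[...,2]<.3)]
    A=np.c_[q[:,:2],np.ones(len(q))]; best=0
    # bed: plane of slope 30deg; RANSAC
    rng=np.random.default_rng(0)
    for _ in range(600):
        try: co=np.linalg.solve(A[(i:=rng.choice(len(q),3,False))],q[i,2])
        except Exception: continue
        k=abs(q[:,2]-A@co)<.003
        if abs(np.hypot(*co[:2])-.577)<.06 and k.sum()>best: best=k.sum(); K=k
    co=np.linalg.lstsq(A[K],q[K,2],rcond=None)[0]
    phi=np.arctan2(co[1],co[0]); sl=np.arctan(np.hypot(*co[:2]))
    nz=np.array([-co[0],-co[1],1])/np.sqrt(1+co[0]**2+co[1]**2)
    y=np.array([-np.sin(phi),np.cos(phi),0]); x=np.cross(y,nz)
    L=np.c_[q@x,q@y,q@nz]; b=np.median(L[K,2])
    print(n,len(q),best,'yaw',np.degrees(phi),'slope',np.degrees(sl),'b',b)
    r=cv2.minAreaRect((L[K][:,:2]*1000).astype(np.float32)); print('bed rect',r)
    for lo,hi in((-.06,-.01),(-.003,.003),(.003,.018),(.02,.06),(.062,.12)):
        w=L[(L[:,2]-b>lo)&(L[:,2]-b<hi)]
        if len(w)>5: print(lo,hi,len(w),np.percentile(w[:,0],[1,10,50,90,99]).round(4),np.percentile(w[:,1],[1,10,50,90,99]).round(4),(w[:,2].max()-b).round(4))
    w=L[L[:,2]-b>.02]; h=np.histogram(w[:,0],bins=np.arange(w[:,0].min(),w[:,0].max()+.01,.01)); print(h[1][:-1].round(3),h[0])
for n in sys.argv[1:]: crad(n)
E
python3 crad.py top0 w1
```

```text
top0 [204 201  18  36 390] top z 0.0554 rect ((564.313232421875, 116.53839111328125), (128.42849731445312, 40.65042495727539), 13.132734298706055) outline ((565.855224609375, 117.16851806640625), (133.36227416992188, 41.34326934814453), 13.62972354888916) yaw 13.636150837697336
w1 [ 279  169   43   84 2202] top z 0.0499 rect ((563.4191284179688, 115.583740234375), (129.25619506835938, 42.10450744628906), 13.998656272888184) outline ((567.718994140625, 116.7349624633789), (143.82797241210938, 43.59543228149414), 13.856346130371094) yaw 13.976143868985822
top0 1851 532 yaw -15.252519180250165 slope 29.552540604217167 b -0.25492811307117635
bed rect ((653.8046875, -60.11589431762695), (249.39540100097656, 89.67915344238281), 0.9243496656417847)
-0.06 -0.01 70 [0.506  0.5125 0.5389 0.589  0.7243] [-0.1198 -0.1161 -0.0174 -0.0059 -0.0022] -0.01
-0.003 0.003 600 [0.534  0.5581 0.6481 0.7637 0.7765] [-0.1049 -0.0989 -0.0597 -0.021  -0.0155] 0.003
0.003 0.018 484 [0.5363 0.555  0.6527 0.756  0.7736] [-0.1018 -0.0866 -0.0532 -0.0275 -0.0157] 0.018
0.02 0.06 244 [0.5273 0.5318 0.7175 0.7352 0.
[... 615 characters left out ...]
350 [0.5215 0.5359 0.5931 0.6413 0.6527] [-0.0411 -0.0378 -0.0357 -0.0331 -0.032 ] -0.0118
-0.003 0.003 2663 [0.5291 0.5437 0.5962 0.6576 0.6983] [-0.1193 -0.1141 -0.0777 -0.0364 -0.0306] 0.003
0.003 0.018 899 [0.5282 0.5425 0.5941 0.6501 0.7049] [-0.105  -0.0889 -0.0824 -0.0589 -0.0454] 0.018
0.02 0.06 358 [0.5236 0.5251 0.5306 0.7055 0.712 ] [-0.1044 -0.1001 -0.0747 -0.0458 -0.0449] 0.0597
0.062 0.12 75 [0.7044 0.7049 0.7068 0.7147 0.7177] [-0.0855 -0.084  -0.0805 -0.0752 -0.0731] 0.1089
[0.523 0.533 0.543 0.553 0.563 0.573 0.583 0.593 0.603 0.613 0.623 0.633
 0.643 0.653 0.663 0.673 0.683 0.693 0.703 0.713] [247  52   0   0   0   0   0   0   0   0   0   0   0   0   0   0   0   0
 120  14]
```

Core found in both views at about (0.565, 0.116), yaw 13.9°, top at 0.050; its length and diameter match. Now a closer look at the cradle.

Run:
```python
from mv import *
rows([.54,-.2,.32],down(np.radians(166)),9)
```

```text
9 rows: [-0.0148, -0.0359, 0.0021] [-0.0, -0.002, 0.319] mm/row 29.1 t 2.2
```

Call:
{"fn": "play_rows", "kwargs": {
  "steps": [-0.0148,-0.0359,0.0021,0,0,0.32,-0.4,-0.0148,-0.0359,0.0021,0,0,0.32,-0.4,-0.0148,-0.0359,0.0021,0,0,0.32,-0.4,-0.0148,-0.0359,0.0021,0,0,0.32,-0.4,-0.0148,-0.0359,0.0021,0,0,0.32,-0.4,-0.0148,-0.0359,0.0021,0,0,0.32,-0.4,-0.0148,-0.0359,0.0021,0,0,0.32,-0.4,-0.0148,-0.0359,0.0021,0,0,0.32,-0.4,-0.0148,-0.0359,0.0021,0,0,0.32,-0.4,0,0,0,0,0,0,-0.4]
}}

```text
time: 3.2
tool_pos: [0.54, -0.2008, 0.3193]
ee_rot: [-0.385, -3.116, -0.0]
wrist_force: [0.6, 0.5, 0.1]
finger_gap: 0.0597
finger_force: 0.0
```

```bash
python3 look.py w2; python3 crad.py w2
python3 - <<'E'
from mv import *
rows([.565,.116,.16],down(np.radians(193.9)),10)
E
```

```text
3.2 [ 0.54   -0.2008  0.3193] [[-0.97, 0.243, -0.002], [0.243, 0.97, 0.0], [0.002, -0.0, -1.0]] [-0.501  0.298  0.278  1.552 -0.    -0.256] 0.05969412919890868
bench 0.0002895945714215531
w2 10955 6858 yaw -14.084253593599904 slope 29.98295481796027 b -0.25994109915565367
bed rect ((636.7462768554688, -76.84452819824219), (90.51453399658203, 223.68089294433594), 89.98250579833984)
-0.003 0.003 6878 [0.5301 0.5509 0.6282 0.701  0.7445] [-0.1207 -0.1152 -0.0755 -0.0383 -0.0329] 0.003
0.003 0.018 2196 [0.5339 0.5439 0.6288 0.7052 0.743 ] [-0.1102 -0.0925 -0.0835 -0.0614 -0.0433] 0.018
0.02 0.06 1321 [0.5248 0.5282 0.5344 0.7265 0.7347] [-0.105  -0.0998 -0.0746 -0.0536 -0.048 ] 0.0599
0.062 0.12 408 [0.7045 0.7047 0.7087 0.7161 0.718 ] [-0.0875 -0.0847 -0.0764 -0.0676 -0.0656] 0.1092
[0.524 0.534 0.544 0.554 0.564 0.574 0.584 0.594 0.604 0.614 0.624 0.634
 0.644 0.654 0.664 0.674 0.684 0.694 0.704 0.714 0.724 0.734] [342 356   0   0   0   0   0   0   0   0   0   0   0   0   0   0   0   0
 697 173 123  41]
10 rows: [-0.0024, 0.0425, 0.0213] [0.001, -0.002, -0.608] mm/row 35.7 t 3.25
```

View pics/w2.png

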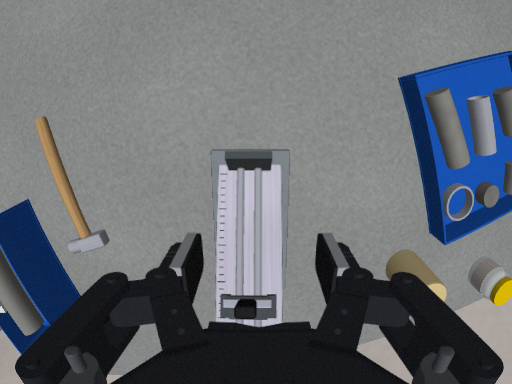

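The close view shows the cradle upright in the image: stop plate at (248,161), head at (247,305). The gap is 170 mm, so the head starts about 20 mm down its travel. The hammer is at left and the crate at right. Now to the core.

Call:
{"fn": "play_rows", "kwargs": {
  "steps": [-0.0024,0.0425,0.0213,0,0,-0.61,-0.4,-0.0024,0.0425,0.0213,0,0,-0.61,-0.4,-0.0024,0.0425,0.0213,0,0,-0.61,-0.4,-0.0024,0.0425,0.0213,0,0,-0.61,-0.4,-0.0024,0.0425,0.0213,0,0,-0.61,-0.4,-0.0024,0.0425,0.0213,0,0,-0.61,-0.4,-0.0024,0.0425,0.0213,0,0,-0.61,-0.4,-0.0024,0.0425,0.0213,0,0,-0.61,-0.4,-0.0024,0.0425,0.0213,0,0,-0.61,-0.4,-0.0024,0.0425,0.0213,0,0,-0.61,-0.4]
}}

```text
time: 4.25
tool_pos: [0.5636, 0.1189, 0.1606]
ee_rot: [-0.39, 3.117, 0.0]
wrist_force: [0.1, 0.2, 0.5]
finger_gap: 0.0596
finger_force: 0.0
```

```bash
python3 look.py w3; python3 core.py w2 w3
python3 - <<'E'
from mv import *
rows([.565,.116,.018],down(np.radians(193.9)),8)
E
```

```text
4.25 [0.5636 0.1189 0.1606] [[-0.969, -0.247, 0.0], [-0.247, 0.969, 0.0], [-0.0, 0.0, -1.0]] [ 0.062  0.335 -0.071  1.164  0.    -0.187] 0.059591141008790816
bench 0.0037609127751254134
w2 [ 425   88   45   81 1965] top z 0.0497 rect ((563.7501831054688, 112.88633728027344), (130.40109252929688, 41.70569610595703), 14.114482879638672) outline ((567.0070190429688, 117.08212280273438), (144.36679077148438, 52.05828094482422), 13.984503746032715) yaw 13.501700004130909
w3 [ 232  113   49  142 6482] top z 0.0497 rect ((563.4270629882812, 115.40522766113281), (128.98072814941406, 41.788108825683594), 13.783822059631348) outline ((568.9095458984375, 116.97471618652344), (139.64797973632812, 43.66981887817383), 13.7080717086792) yaw 13.803067730940441
8 rows: [-0.0003, -0.0012, 0.0233] [0.004, -0.005, 0.018] mm/row 17.5 t 4.3
```

Run:
```python
from mv import *
rows([.564,.1157,.018],down(np.radians(193.8)),8)
```

```text
8 rows: [-0.0001, -0.0012, 0.0233] [0.004, -0.005, 0.021] mm/row 17.5 t 4.3
```

Run:
```python
from mv import *
for i in range(3):
    s=arm.get_state(); print(s['time'],s['tool_pos'],s['dq'].round(3),np.degrees(np.arctan2(*rot(s['ee_rot'])[[1,0],0])))
    arm.capture('wrist')
rows([.564,.1157,.018],down(np.radians(193.8)),8)
```

```text
4.3 [0.56165919 0.12257963 0.15807098] [-0.056 -0.002  0.028  0.063 -0.011 -0.013] -165.4248188857837
4.35 [0.56210578 0.12061749 0.15917832] [-0.054 -0.014  0.047  0.032 -0.021 -0.009] -165.56325953931693
4.4 [0.56307973 0.11901455 0.16030347] [-0.046 -0.01   0.033  0.011 -0.009 -0.005] -165.68872350271096
8 rows: [0.0001, -0.0003, 0.0238] [0.0, -0.001, 0.011] mm/row 17.9 t 4.45
```

Call:
{"fn": "play_rows", "kwargs": {
  "steps": [0,0,0,0,0,0,-0.4,0,0,0.023,0,0,0,-0.4,0,0,0.023,0,0,0,-0.4,0,0,0.023,0,0,0,-0.4,0,0,0.023,0,0,0,-0.4,0,0,0,0,0,0,-0.4,0,0,0,0,0,0,-0.4,0,0,0,0,0,0,-0.4,0,0,0,0,0,0,-0.4,0,0,0,0,0,0,-0.4]
}}

```text
time: 5.45
tool_pos: [0.5653, 0.1162, 0.0926]
ee_rot: [-0.384, 3.117, -0.0]
wrist_force: [0.3, -0.6, -0.3]
finger_gap: 0.06
finger_force: 0.0
```

```bash
python3 look.py w4; python3 core.py w4
python3 - <<'E'
from mv import *
print(arm.get_state()['dq'].round(3))
rows([.564,.1157,.018],down(np.radians(193.8)),6)
E
```

```text
5.45 [0.5653 0.1162 0.0926] [[-0.97, -0.243, 0.001], [-0.243, 0.97, 0.0], [-0.001, -0.0, -1.0]] [ 0.057  0.383 -0.183  1.004  0.    -0.188] 0.05997033600377016
bench 0.004370615624068291
w4 [  226   114    67   185 11027] top z 0.0497 rect ((563.9988403320312, 115.75732421875), (130.63880920410156, 42.117332458496094), 13.866756439208984) outline ((571.5584106445312, 117.67179870605469), (145.5283203125, 44.189720153808594), 13.82639217376709) yaw 13.759922317009199
[ 0.001  0.003 -0.004 -0.001  0.001  0.001]
6 rows: [0.0003, -0.0, 0.0165] [-0.0, 0.002, 0.009] mm/row 12.4 t 5.5
```

Call:
{"fn": "play_rows", "kwargs": {
  "steps": [0.0003,0,0.0165,0,0,0,-0.4,0.0003,0,0.0165,0,0,0,-0.4,0.0003,0,0.0165,0,0,0,-0.4,0.0003,0,0.0165,0,0,0,-0.4,0.0003,0,0.0165,0,0,0,-0.4,0.0003,0,0.0165,0,0,0,-0.4,0,0,0,0,0,0,-0.4,0,0,0,0,0,0,1,0,0,0,0,0,0,1,0,0,0,0,0,0,1],
  "newtons": 60
}}

```text
time: 6.5
tool_pos: [0.5638, 0.1158, 0.0175]
ee_rot: [-0.384, 3.118, -0.0]
wrist_force: [-1.7, 0.1, 5.2]
finger_gap: 0.0432
finger_force: 60.4
```

Call:
{"fn": "play_rows", "kwargs": {
  "steps": [0,0,0,0,0,0,1,0,0,0,0,0,0,1,0,0,-0.02,0,0,0,1,0,0,-0.03,0,0,0,1,0,0,-0.03,0,0,0,1,0,0,-0.03,0,0,0,1,0,0,-0.03,0,0,0,1,0,0,-0.03,0,0,0,1,0,0,-0.03,0,0,0,1,0,0,-0.03,0,0,0,1]
}}

```text
time: 7.5
tool_pos: [0.5632, 0.1158, 0.1896]
ee_rot: [0.384, -3.116, -0.0]
wrist_force: [0.3, 0.2, -4.8]
finger_gap: 0.0434
finger_force: 62.2
```

```bash
python3 look.py w5
cat > rest.py <<'E'
from mv import *
ph,sl=np.radians(-14.1),np.radians(30)
yr=np.array([-np.sin(ph),np.cos(ph),0]); xr=np.array([np.cos(sl)*np.cos(ph),np.cos(sl)*np.sin(ph),np.sin(sl)]); zr=np.cross(xr,yr)
O=xr*.5344+yr*-.0767+zr*-.2599
RT=np.c_[-xr,yr,-zr]   # tool axes: x down slope
def toW(v): return O+np.c_[xr,yr,zr]@np.array(v)
def toL(p): return np.c_[xr,yr,zr].T@(np.array(p)-O)
E
python3 - <<'E'
from rest import *
print(O,toW([.17,0,.107]),np.linalg.det(RT))
g=toW([.069,0,.0327+.14-.011]); print(g, 'tcp above')
rows(g,RT,18)
s=arm.get_state(); print(s['wrist_force'],s['finger_force'],s['finger_gap'])
E
```

```text
7.5 [0.5632 0.1158 0.1896] [[-0.97, -0.243, -0.002], [-0.243, 0.97, -0.0], [0.002, 0.0, -1.0]] [ 0.057  0.32  -0.018  1.235  0.    -0.189] 0.04342400126743402
bench 0.0031162523803094366
[ 0.55621022 -0.21879295  0.04212   ] [ 0.64711082 -0.2416256   0.21978472] 0.9999999999999999
[ 0.5357515  -0.21365408  0.21665631] tcp above
18 rows: [0.0021, -0.0247, -0.0018] [0.09, -0.354, 0.333] mm/row 18.6 t 7.55
[ 0.77481009 -0.32379203 -0.98761548] 62.72738456726074 0.042994857254366
```

Core held: opening 43 mm, about 5 N of weight. Next I carry it above the cradle, tilting to the slope.

Call:
{"fn": "play_rows", "kwargs": {
  "steps": [0.0021,-0.0247,-0.0018,0.09,-0.354,0.333,1,0.0021,-0.0247,-0.0018,0.09,-0.354,0.333,1,0.0021,-0.0247,-0.0018,0.09,-0.354,0.333,1,0.0021,-0.0247,-0.0018,0.09,-0.354,0.333,1,0.0021,-0.0247,-0.0018,0.09,-0.354,0.333,1,0.0021,-0.0247,-0.0018,0.09,-0.354,0.333,1,0.0021,-0.0247,-0.0018,0.09,-0.354,0.333,1,0.0021,-0.0247,-0.0018,0.09,-0.354,0.333,1,0.0021,-0.0247,-0.0018,0.09,-0.354,0.333,1,0.0021,-0.0247,-0.0018,0.09,-0.354,0.333,1]
}}

```text
time: 8.55
tool_pos: [0.5685, -0.0698, 0.2034]
ee_rot: [0.034, 2.853, -0.052]
wrist_force: [0.9, 0.9, -4.7]
finger_gap: 0.0433
finger_force: 62.6
```

Call:
{"fn": "play_rows", "kwargs": {
  "steps": [0.0021,-0.0247,-0.0018,0.09,-0.354,0.333,1,0.0021,-0.0247,-0.0018,0.09,-0.354,0.333,1,0.0021,-0.0247,-0.0018,0.09,-0.354,0.333,1,0.0021,-0.0247,-0.0018,0.09,-0.354,0.333,1,0.0021,-0.0247,-0.0018,0.09,-0.354,0.333,1,0.0021,-0.0247,-0.0018,0.09,-0.354,0.333,1,0.0021,-0.0247,-0.0018,0.09,-0.354,0.333,1,0.0021,-0.0247,-0.0018,0.09,-0.354,0.333,1,0,0,0,0,0,0,1,0,0,0,0,0,0,1]
}}

```text
time: 9.55
tool_pos: [0.5346, -0.2137, 0.2125]
ee_rot: [0.322, 2.606, -0.087]
wrist_force: [0.3, 0.5, -4.8]
finger_gap: 0.0434
finger_force: 62.7
```

```bash
python3 look.py w6
python3 - <<'E'
from rest import *
s=arm.get_state(); print('tcp in rest',toL(s['tool_pos']),(RT.T@rot(s['ee_rot'])).round(4).tolist(), s['wrist_force'],s['dq'].round(3))
rows(toW([.069,0,.0327+.05-.011]),RT,5)
z=np.load('w6.npz'); c={k:z[k] for k in z.files}; c['name']='wrist'; P=cloud(c); L=(P-O)@np.c_[xr,yr,zr]
for a,b in((-.004,.004),(.02,.06),(.062,.115),(.12,.2)):
    m=(L[...,2]>a)&(L[...,2]<b)&(abs(L[...,1])<.06)&(L[...,0]>-.05)&(L[...,0]<.26); w=L[m]
    if len(w)>5: print(a,b,len(w),[np.percentile(w[:,i],[1,10,50,90,99]).round(4).tolist() for i in range(3)])
E
```

```text
9.55 [ 0.5346 -0.2137  0.2125] [[-0.843, 0.244, 0.48], [0.211, 0.97, -0.122], [-0.495, -0.001, -0.869]] [-0.616  0.023 -0.465  0.594  0.179 -0.325] 0.04343616468002715
bench 0.0010076197175501456
tcp in rest [6.64307259e-02 4.76359144e-05 1.58768522e-01] [[1.0, 0.0009, 0.0049], [-0.0009, 1.0, -0.0008], [-0.0049, 0.0008, 1.0]] [ 0.2930176   0.34140573 -4.66110321] [ 0.014 -0.001  0.014  0.002  0.001  0.   ]
5 rows: [-0.0008, -0.0, 0.0232] [-0.002, -0.012, 0.002] mm/row 17.4 t 9.6
-0.004 0.004 719 [[-0.01, -0.0061, 0.0029, 0.007, 0.008], [-0.0441, -0.0404, 0.0002, 0.0413, 0.0445], [-0.0022, -0.0014, -0.0004, 0.0006, 0.0013]]
0.02 0.06 882 [[-0.0106, -0.0098, -0.0058, -0.0018, -0.001], [-0.0287, -0.0232, 0.0002, 0.0243, 0.0294], [0.0503, 0.0509, 0.0517, 0.0526, 0.0533]]
0.12 0.2 23157 [[0.0006, 0.0068, 0.042, 0.0735, 0.0876], [-0.0342, -0.0192, 0.0003, 0.0198, 0.0346], [0.1624, 0.1778, 0.1878, 0.1905, 0.1988]]
```

View pics/w6.png

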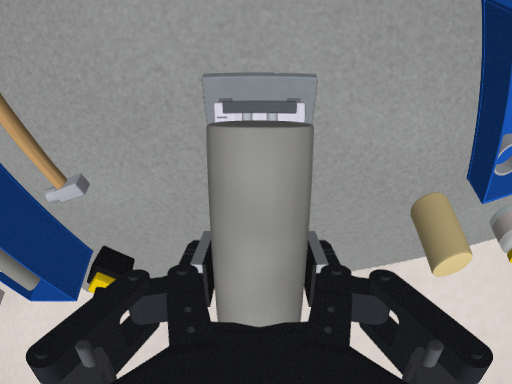

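The frame checks out: the stop plate is at (260,107) in the image, in line with the core, whose low end is at (260,127). Lowering.

Call:
{"fn": "play_rows", "kwargs": {
  "steps": [-0.0007,0,0.0206,0,-0.008,0,1,-0.0007,0,0.0206,0,-0.008,0,1,-0.0007,0,0.0206,0,-0.008,0,1,-0.0007,0,0.0206,0,-0.008,0,1,-0.0007,0,0.0206,0,-0.008,0,1,-0.0007,0,0.0206,0,-0.008,0,1,-0.0007,0,0.0206,0,-0.008,0,1,-0.0007,0,0.0206,0,-0.008,0,1,0,0,0,0,0,0,1,0,0,0,0,0,0,1]
}}

```text
time: 10.6
tool_pos: [0.5988, -0.2291, 0.1085]
ee_rot: [0.319, 2.6, -0.088]
wrist_force: [-0.2, 0.5, -4.7]
finger_gap: 0.0432
finger_force: 62.5
```

```bash
cat > st.py <<'E'
from rest import *
s=arm.get_state(); print(s['time'],'tcp in rest',toL(s['tool_pos']).round(4),R.from_matrix(RT.T@rot(s['ee_rot'])).as_rotvec().round(4), 'F rest',(np.c_[xr,yr,zr].T@s['wrist_force']).round(2),s['torque'].round(2),s['finger_force'],s['finger_gap'])
E
python3 st.py; python3 look.py w7;python3 - <<'E'
from rest import *
z=np.load('w7.npz'); c={k:z[k] for k in z.files}; c['name']='wrist'; P=cloud(c); L=(P-O)@np.c_[xr,yr,zr]
for a,b in((.048,.0535),(.056,.075)):
    m=(L[...,2]>a)&(L[...,2]<b)&(abs(L[...,1])<.04)&(L[...,0]>-.05)&(L[...,0]<.06); w=L[m]
    if len(w)>5: print(a,b,len(w),[np.percentile(w[:,i],[1,10,50,90,99]).round(4).tolist() for i in range(3)])
w=L[(abs(L[...,1])<.004)&(L[...,0]<.05)&(L[...,0]>.005)&(L[...,2]>.056)&(L[...,2]<.08)]; print(np.polyfit(w[:,0],w[:,2],1))
E
```

```text
10.6 tcp in rest [0.0711 0.0004 0.0356] [ 0.0005 -0.0009 -0.002 ] F rest [-2.62  0.43 -3.96] [ 0.22  0.86 -0.  ] 62.50555157661438 0.04324868405877728
10.6 [ 0.5988 -0.2291  0.1085] [[-0.84, 0.242, 0.486], [0.209, 0.97, -0.122], [-0.501, -0.001, -0.866]] [-0.568  0.227 -0.527  0.315  0.159 -0.283] 0.04324868405877728
bench 0.0005462736366888821
0.048 0.0535 4298 [[-0.011, -0.0098, -0.0053, 0.0181, 0.0598], [-0.0288, -0.0227, 0.0003, 0.0232, 0.0292], [0.0494, 0.0508, 0.0517, 0.0526, 0.0533]]
0.056 0.075 13558 [[0.0058, 0.0101, 0.0308, 0.0557, 0.0598], [-0.0263, -0.0141, 0.0011, 0.0162, 0.0283], [0.0566, 0.0595, 0.0651, 0.0673, 0.0736]]
[0.01182431 0.0664433 ]
```

Call:
{"fn": "play_rows", "kwargs": {
  "steps": [0,0,0.0033,0,0,0,1,0,0,0.0033,0,0,0,1,0,0,0.0033,0,0,0,1,0,0,0.0027,0,0,0,1,0,0,0,0,0,0,1,0,0,0,0,0,0,1,0,0,0,0,0,0,1,0,0,0,0,0,0,1,0,0,0,0,0,0,1,0,0,0,0,0,0,1]
}}

```text
time: 11.65
tool_pos: [0.6034, -0.2311, 0.1009]
ee_rot: [0.32, 2.599, -0.089]
wrist_force: [-0.2, -0.2, -4.6]
finger_gap: 0.0438
finger_force: 62.6
```

```bash
python3 st.py
```

```text
11.65 tcp in rest [ 0.0716 -0.0005  0.0265] [ 0.0014 -0.0024 -0.0011] F rest [-2.41 -0.28 -3.89] [ 0.24  0.91 -0.03] 62.56513953208923 0.04382450833181598
```

Call:
{"fn": "play_rows", "kwargs": {
  "steps": [0,0,0.001,0,0,0,1,0,0,0,0,0,0,1,0,0,0.001,0,0,0,1,0,0,0,0,0,0,1,0,0,0.001,0,0,0,1,0,0,0,0,0,0,1,0,0,0,0,0,0,1,0,0,0,0,0,0,1,0,0,0,0,0,0,1,0,0,0,0,0,0,1]
}}

```text
time: 12.65
tool_pos: [0.6045, -0.2314, 0.0989]
ee_rot: [0.32, 2.599, -0.089]
wrist_force: [-0.4, 0.4, -4.3]
finger_gap: 0.0434
finger_force: 62.6
```

```bash
python3 st.py
```

```text
12.65 tcp in rest [ 0.0716 -0.0004  0.0243] [ 0.0014 -0.0024 -0.0012] F rest [-2.54  0.27 -3.46] [ 0.21  0.83 -0.05] 62.564992904663086 0.043386105446073436
```

Just starting to touch (the normal force is down 0.4 N). I'll go a little further.

Call:
{"fn": "play_rows", "kwargs": {
  "steps": [0,0,0.001,0,0,0,1,0,0,0,0,0,0,1,0,0,0.001,0,0,0,1,0,0,0,0,0,0,1,0,0,0,0,0,0,1,0,0,0,0,0,0,1,0,0,0,0,0,0,1,0,0,0,0,0,0,1,0,0,0,0,0,0,1,0,0,0,0,0,0,1]
}}

```text
time: 13.65
tool_pos: [0.605, -0.2315, 0.098]
ee_rot: [0.32, 2.599, -0.089]
wrist_force: [-6.4, 2.4, 1.1]
finger_gap: 0.0434
finger_force: 63.9
```

```bash
python3 st.py
```

```text
13.65 tcp in rest [ 0.0716 -0.0005  0.0232] [ 0.0017 -0.0026 -0.0011] F rest [-5.27  0.73  4.35] [ 0.37  1.23 -0.  ] 63.93094182014465 0.043379372072699006
```

Core seated with about 8 N on the rails. Release and back off.

Call:
{"fn": "play_rows", "kwargs": {
  "steps": [0,0,0,0,0,0,-0.3,0,0,0,0,0,0,-0.3,0,0,0,0,0,0,-0.3,0,0,0,0,0,0,-0.3,0,0,-0.02,0,0,0,-0.3,0,0,-0.03,0,0,0,-0.3,0,0,-0.04,0,0,0,-0.3,0,0,-0.04,0,0,0,-0.3,0,0,-0.04,0,0,0,-0.3,0,0,0,0,0,0,-0.3]
}}

```text
time: 14.65
tool_pos: [0.5434, -0.2162, 0.2122]
ee_rot: [0.319, 2.593, -0.092]
wrist_force: [0.6, 0.0, -1.4]
finger_gap: 0.0554
finger_force: 0.0
```

```bash
python3 st.py; python3 look.py w8
cat > an.py <<'E'
import sys
from rest import *
z=np.load(sys.argv[1]+'.npz'); c={k:z[k] for k in z.files}; c['name']='wrist'; P=cloud(c); L=(P-O)@np.c_[xr,yr,zr]
for nm,a,b,x0,x1,hw in(('plate',.045,.0535,-.03,.03,.04),('core',.042,.06,0,.16,.02),('head',.045,.063,.125,.24,.035),('tab',.066,.115,.1,.24,.03)):
    w=L[(L[...,2]>a)&(L[...,2]<b)&(abs(L[...,1])<hw)&(L[...,0]>x0)&(L[...,0]<x1)]
    if len(w)>5: print(nm,len(w),[np.percentile(w[:,i],[1,10,50,90,99]).round(4).tolist() for i in range(3)])
E
python3 an.py w8
```

```text
14.65 tcp in rest [ 0.0737 -0.0006  0.1538] [ 0.0033 -0.0082 -0.0021] F rest [-0.2   0.15 -1.5 ] [0.11 0.48 0.01] 0.0 0.055417368881312185
14.65 [ 0.5434 -0.2162  0.2122] [[-0.836, 0.243, 0.491], [0.208, 0.97, -0.127], [-0.507, -0.004, -0.862]] [-0.611  0.032 -0.463  0.572  0.179 -0.32 ] 0.055417368881312185
bench 0.0007485544126959454
plate 2066 [[-0.0108, -0.0085, 0.0011, 0.0242, 0.0294], [-0.0281, -0.0178, -0.0002, 0.0182, 0.029], [0.0454, 0.0476, 0.0515, 0.0529, 0.0534]]
core 6818 [[0.0011, 0.011, 0.0578, 0.1125, 0.1267], [-0.0191, -0.0151, 0.0003, 0.0155, 0.0195], [0.0428, 0.0464, 0.0525, 0.0548, 0.0556]]
head 915 [[0.1254, 0.1274, 0.1705, 0.1757, 0.179], [-0.0266, -0.0212, -0.0, 0.022, 0.0275], [0.0454, 0.0472, 0.0547, 0.0586, 0.0624]]
tab 699 [[0.1691, 0.1697, 0.1704, 0.1713, 0.173], [-0.0107, -0.0084, 0.0001, 0.0089, 0.0111], [0.0665, 0.071, 0.0871, 0.1008, 0.104]]
```

View pics/w8.png

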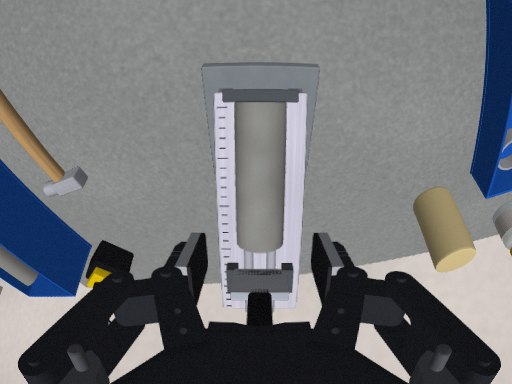

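The core has slid against the stop plate: it spans (262,100)–(262,250), about 0–130 mm. The head face is at 170 mm, its tab at (260,300). Now over the tab.

Call:
{"fn": "play_rows", "kwargs": {
  "steps": [-0.014,0,0,0,0,0,-0.3,-0.028,0,0,0,0,0,-0.3,-0.028,0,0,0,0,0,-0.3,-0.028,0,0,0,0,0,-0.3,-0.028,0,0,0,0,0,-0.3,-0.014,0,0,0,0,0,-0.3,0,0,0,0,0,0,-0.3,0,0,0,0,0,0,-0.3,0,0,0,0,0,0,-0.3,0,0,0,0,0,0,-0.3]
}}

```text
time: 15.7
tool_pos: [0.6307, -0.2376, 0.2602]
ee_rot: [0.321, 2.599, -0.088]
wrist_force: [-0.0, 0.8, 0.8]
finger_gap: 0.0556
finger_force: 0.0
```

```bash
python3 st.py; python3 look.py w9; python3 an.py w9; python3 -c "
from rest import *
rows(toW([.177,0,.078]),RT,5)"
```

```text
15.7 tcp in rest [ 1.755e-01 -1.000e-04  1.504e-01] [ 0.0014 -0.0017 -0.0009] F rest [0.21 0.78 0.79] [ 0.1   0.45 -0.05] 0.0 0.05562896515249752
15.7 [ 0.6307 -0.2376  0.2602] [[-0.839, 0.244, 0.486], [0.21, 0.97, -0.123], [-0.501, -0.002, -0.865]] [-0.548  0.155 -0.192  0.718  0.149 -0.264] 0.05562896515249752
bench 0.010764617088432626
plate 457 [[0.0155, 0.0176, 0.023, 0.0288, 0.0299], [-0.0182, -0.0157, 0.004, 0.0166, 0.0184], [0.0454, 0.0468, 0.0506, 0.0531, 0.0535]]
core 6773 [[0.018, 0.0289, 0.0743, 0.1177, 0.1277], [-0.0191, -0.0154, 0.0002, 0.0154, 0.0193], [0.0428, 0.0465, 0.0525, 0.0548, 0.0558]]
head 1010 [[0.1254, 0.1269, 0.1701, 0.1771, 0.179], [-0.0269, -0.0218, 0.0004, 0.0222, 0.0272], [0.0454, 0.0483, 0.0567, 0.0583, 0.0622]]
tab 1147 [[0.1695, 0.1698, 0.1712, 0.18, 0.1827], [-0.0106, -0.0084, -0.0002, 0.0082, 0.0104], [0.0674, 0.0763, 0.1047, 0.107, 0.1077]]
5 rows: [-0.0003, 0.0001, 0.0193] [-0.004, 0.005, 0.002] mm/row 14.5 t 15.75
```

Call:
{"fn": "play_rows", "kwargs": {
  "steps": [-0.0003,0,0.0193,0,0,0,-0.3,-0.0003,0,0.0193,0,0,0,-0.3,-0.0003,0,0.0193,0,0,0,-0.3,-0.0003,0,0.0193,0,0,0,-0.3,-0.0003,0,0.0193,0,0,0,-0.3,0,0,0,0,0,0,-0.3,0,0,0,0,0,0,-0.3,0,0,0,0,0,0,1,0,0,0,0,0,0,1,0,0,0,0,0,0,1],
  "newtons": 25
}}

```text
time: 16.75
tool_pos: [0.6674, -0.2471, 0.1995]
ee_rot: [0.32, 2.598, -0.089]
wrist_force: [-1.5, 0.6, 1.5]
finger_gap: 0.0216
finger_force: 28.1
```

```bash
python3 st.py
```

```text
16.75 tcp in rest [ 0.1781 -0.0004  0.0789] [ 0.0018 -0.0035 -0.0012] F rest [-0.65  0.23  2.12] [ 0.11  0.37 -0.08] 28.077730536460876 0.021600677118808517
```

Call:
{"fn": "play_rows", "kwargs": {
  "steps": [0,0,0,0,0,0,1,0.0067,0,0,0,0,0,1,0.0067,0,0,0,0,0,1,0.0067,0,0,0,0,0,1,0.0067,0,0,0,0,0,1,0.0067,0,0,0,0,0,1,0.0067,0,0,0,0,0,1,0.0067,0,0,0,0,0,1,0,0,0,0,0,0,1,0,0,0,0,0,0,1]
}}

```text
time: 17.75
tool_pos: [0.6375, -0.2396, 0.1816]
ee_rot: [0.321, 2.598, -0.089]
wrist_force: [-6.2, 0.7, 7.4]
finger_gap: 0.0218
finger_force: 29.0
```

```bash
python3 st.py
```

```text
17.75 tcp in rest [ 0.1424 -0.0004  0.0789] [ 0.0019 -0.0032 -0.0011] F rest [-1.68 -0.81  9.54] [ 0.24  0.72 -0.03] 29.014598429203033 0.02177870370083858
```

Call:
{"fn": "play_rows", "kwargs": {
  "steps": [0.0013,0,0,0,0,0,1,0,0,0,0,0,0,1,0.0013,0,0,0,0,0,1,0,0,0,0,0,0,1,0.0013,0,0,0,0,0,1,0,0,0,0,0,0,1,0.0013,0,0,0,0,0,1,0,0,0,0,0,0,1,0,0,0,0,0,0,1,0,0,0,0,0,0,1]
}}

```text
time: 18.75
tool_pos: [0.6349, -0.2389, 0.1801]
ee_rot: [0.32, 2.597, -0.09]
wrist_force: [-2.6, 1.2, 6.7]
finger_gap: 0.0216
finger_force: 28.8
```

```bash
python3 st.py
```

```text
18.75 tcp in rest [ 0.1393 -0.0004  0.0789] [ 0.0017 -0.0046 -0.0015] F rest [0.95 0.51 7.21] [0.14 0.19 0.06] 28.786210119724274 0.021601582778032317
```

Call:
{"fn": "play_rows", "kwargs": {
  "steps": [0.0008,0,0,0,0,0,1,0,0,0,0,0,0,1,0.0008,0,0,0,0,0,1,0,0,0,0,0,0,1,0,0,0,0,0,0,1,0,0,0,0,0,0,1,0,0,0,0,0,0,1,0,0,0,0,0,0,1,0,0,0,0,0,0,1,0,0,0,0,0,0,1]
}}

```text
time: 19.75
tool_pos: [0.634, -0.2387, 0.1795]
ee_rot: [0.32, 2.597, -0.09]
wrist_force: [-1.6, 0.2, 5.9]
finger_gap: 0.0215
finger_force: 28.7
```

```bash
python3 st.py
```

```text
19.75 tcp in rest [ 0.1382 -0.0004  0.0789] [ 0.0018 -0.0047 -0.0015] F rest [ 1.51 -0.22  5.9 ] [0.08 0.13 0.01] 28.725001215934753 0.02152682080360365
```

Call:
{"fn": "play_rows", "kwargs": {
  "steps": [0.0008,0,0,0,0,0,1,0,0,0,0,0,0,1,0.0008,0,0,0,0,0,1,0,0,0,0,0,0,1,0,0,0,0,0,0,1,0,0,0,0,0,0,1,0,0,0,0,0,0,1,0,0,0,0,0,0,1,0,0,0,0,0,0,1,0,0,0,0,0,0,1]
}}

```text
time: 20.75
tool_pos: [0.633, -0.2385, 0.179]
ee_rot: [0.32, 2.596, -0.09]
wrist_force: [-1.2, 0.5, 6.2]
finger_gap: 0.0215
finger_force: 28.7
```

```bash
python3 st.py
```

```text
20.75 tcp in rest [ 0.137  -0.0004  0.0789] [ 0.0018 -0.0047 -0.0015] F rest [1.93 0.23 6.02] [0.12 0.11 0.04] 28.731335699558258 0.021525557235687862
```

Call:
{"fn": "play_rows", "kwargs": {
  "steps": [0.0008,0,0,0,0,0,1,0,0,0,0,0,0,1,0.0008,0,0,0,0,0,1,0,0,0,0,0,0,1,0,0,0,0,0,0,1,0,0,0,0,0,0,1,0,0,0,0,0,0,1,0,0,0,0,0,0,1,0,0,0,0,0,0,1,0,0,0,0,0,0,1]
}}

```text
time: 21.75
tool_pos: [0.6328, -0.2384, 0.1789]
ee_rot: [0.319, 2.595, -0.09]
wrist_force: [3.4, -0.4, 5.8]
finger_gap: 0.0217
finger_force: 28.2
```

```bash
python3 st.py; python3 look.py w10; python3 an.py w10
```

```text
21.75 tcp in rest [ 0.1368 -0.0004  0.0789] [ 0.0016 -0.0064 -0.0019] F rest [5.83 0.47 3.3 ] [ 0.1  -0.52  0.1 ] 28.22340041399002 0.021740494604022095
21.75 [ 0.6328 -0.2384  0.1789] [[-0.837, 0.243, 0.49], [0.208, 0.97, -0.125], [-0.506, -0.002, -0.863]] [-0.548  0.209 -0.345  0.506  0.149 -0.264] 0.021740494604022095
bench 0.006235762771197445
plate 1816 [[0.0039, 0.0069, 0.0175, 0.0276, 0.0297], [-0.0179, -0.0155, 0.0009, 0.0162, 0.0186], [0.0453, 0.0468, 0.0509, 0.0531, 0.0535]]
core 15574 [[0.006, 0.018, 0.0674, 0.1197, 0.1305], [-0.0192, -0.0152, 0.0001, 0.0155, 0.0194], [0.0429, 0.0467, 0.0527, 0.055, 0.0579]]
head 1666 [[0.1252, 0.1268, 0.129, 0.1345, 0.138], [-0.0272, -0.0233, 0.0002, 0.0238, 0.0276], [0.0455, 0.0491, 0.0568, 0.0587, 0.0624]]
tab 5580 [[0.1232, 0.1255, 0.1293, 0.1377, 0.1452], [-0.0239, -0.0155, 0.0002, 0.0157, 0.0243], [0.0678, 0.0786, 0.1007, 0.1083, 0.1146]]
```

View pics/w10.png

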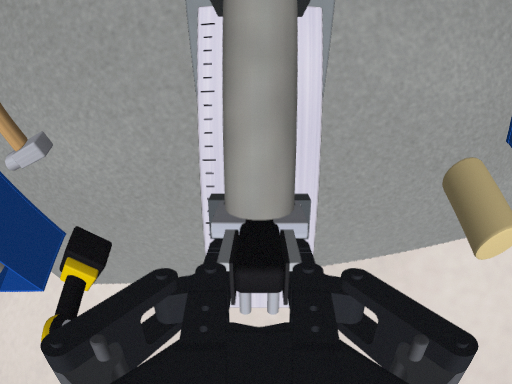

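The image shows the head face against the core's end at (260,215), and the push force has risen with almost no motion. One last small push, then release and retreat.

Call:
{"fn": "play_rows", "kwargs": {
  "steps": [0.0008,0,0,0,0,0,1,0,0,0,0,0,0,1,0,0,0,0,0,0,1,0,0,0,0,0,0,1,0,0,0,0,0,0,1,0,0,0,0,0,0,1,0,0,0,0,0,0,1,0,0,0,0,0,0,1,0,0,0,0,0,0,1,0,0,0,0,0,0,1]
}}

```text
time: 22.8
tool_pos: [0.6328, -0.2384, 0.1789]
ee_rot: [0.319, 2.594, -0.09]
wrist_force: [6.6, -1.6, 5.9]
finger_gap: 0.0215
finger_force: 28.0
```

```bash
python3 st.py
```

```text
22.8 tcp in rest [ 0.1368 -0.0004  0.0789] [ 0.0016 -0.0075 -0.0021] F rest [8.83 0.09 1.77] [ 0.05 -0.87  0.05] 27.956906855106354 0.02152283417721064
```

Call:
{"fn": "play_rows", "kwargs": {
  "steps": [0,0,0,0,0,0,-0.3,0,0,0,0,0,0,-0.3,0,0,0,0,0,0,-0.3,0,0,0,0,0,0,-0.3,0,0,-0.02,0,0,0,-0.3,0,0,-0.03,0,0,0,-0.3,0,0,-0.04,0,0,0,-0.3,0,0,-0.03,0,0,0,-0.3,0,0,0,0,0,0,-0.3,0,0,0,0,0,0,-0.3]
}}

```text
time: 23.8
tool_pos: [0.5871, -0.2268, 0.2555]
ee_rot: [0.32, 2.597, -0.09]
wrist_force: [-0.5, 1.0, -1.0]
finger_gap: 0.0551
finger_force: 0.0
```

```bash
python3 st.py; python3 look.py w11; python3 an.py w11
```

```text
23.8 tcp in rest [ 0.1344 -0.0002  0.1688] [ 0.002  -0.0037 -0.0012] F rest [-1.12  0.89 -0.54] [0.1  0.49 0.01] 0.0 0.05513162547711623
23.8 [ 0.5871 -0.2268  0.2555] [[-0.838, 0.244, 0.488], [0.209, 0.97, -0.124], [-0.503, -0.002, -0.864]] [-0.576  0.082 -0.291  0.693  0.162 -0.289] 0.05513162547711623
bench 0.007674584110005378
plate 1807 [[-0.0109, -0.0088, 0.0006, 0.024, 0.0292], [-0.0283, -0.0179, 0.0007, 0.0187, 0.029], [0.0454, 0.0477, 0.0514, 0.0529, 0.0534]]
core 7091 [[0.0014, 0.0138, 0.0656, 0.1208, 0.1348], [-0.0193, -0.0154, 0.0001, 0.0158, 0.0196], [0.0426, 0.0465, 0.0526, 0.0551, 0.0582]]
head 744 [[0.1253, 0.1267, 0.1297, 0.1363, 0.138], [-0.0266, -0.0223, 0.001, 0.0232, 0.0275], [0.0455, 0.0493, 0.057, 0.0586, 0.062]]
tab 946 [[0.1283, 0.1286, 0.1301, 0.1389, 0.1414], [-0.0105, -0.0083, 0.0002, 0.0083, 0.0105], [0.0675, 0.0767, 0.105, 0.107, 0.1078]]
```

View pics/w11.png

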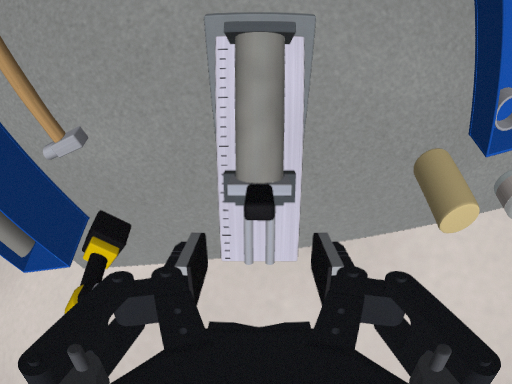

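The core is snug between the stop plate at (260,33) and the head at (260,182), and the gripper is clear of everything. The measured gap is about 130 mm, so I'm handing in.

```bash
python3 -c "
from rig import arm
print(arm.job_done())"
```

```text
the job is handed in; nothing more can be done
None
```

The long core is lying on the cradle rails, snug between the stop plate and the measuring head at a measured gap of about 130 mm, and the job was handed in at about 24 s with the gripper clear.

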